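# Free a jammed flask stopper and fit a loose cap

### The job

The stopper of the flask clamped on the shaker has jammed in its taper and the flask needs a breathing cap instead. Twist the stopper to break it free while it is still down in the neck, pull it out and set it down, not drop it, in the open glass dish. Then slip the loose aluminium cap fully down over the flask's neck, square on it, and leave the other things on the bench where they are.

Things in the scene. Friction and masses are not known exactly. Their poses are not given: they have to be found in the camera images.
- flask: Working flask, the one of the two with the white stopper: clear glass conical flask, 140 mm tall, foot 84 mm across, in a steel spring clamp on the dark mat (80 mm above the bench) of a low white orbital shaker 220 x 260 mm; it can neither turn nor lift. Straight neck 34 to 35 mm outside, 30 mm inside, 42 mm long below the rim. Origin: centre of its underside; z up.
- flask_mouth (a point): Centre of the working flask's rim, 140 mm above the flask's origin and 220 mm above the bench.
- stopper: White plastic taper stopper, 56 mm tall, 30 g. From below: plug 26 to 30 mm across, 32 mm long, sunk in the neck; collar 33 mm across, 4 mm thick, resting on the rim; hexagonal head 40 mm across flats, 46 across corners, 20 mm tall. Origin: centre of the plug's foot, z up its axis; two of the head's flats face +x and -x, the others every 60 degrees. At the start its x axis lies along the flask's x.
- stopper_head (a point): Centre of the hexagonal head, on the axis, 46 mm above the stopper's origin (10 mm below its top, 14 mm above the rim). The plug is jammed: no straight pull lifts it. Turned either way about its vertical axis, against 0.25 to 0.5 N m, it gives way after about 25 degrees; turned between 35 and 130 degrees from its start it is free and comes straight up with almost no force.
- stopper_mid (a point): Middle of the stopper, on its axis, 28 mm above its origin.
- dish: Open clear glass Petri dish base, 100 mm across, 18 mm tall, wall 2.5 mm, floor 3 mm thick, loose on the bench, 110 g; empty at the start. The stopper can stand in it on its plug or lie in it. Origin: centre of its underside.
- cap: Loose aluminium slip-on cap: plain upright cylinder 44 mm across, 40 mm tall, closed on top (3 mm), open below, bore 39 to 40 mm, 35 g, standing mouth down on the bench. Origin: centre of its open lower edge; z up. Fully down, its top rests on the flask's rim and its origin is 37 mm below the rim. It does not pass over the stopper's head.
- flask_b: Bystander: a second equal flask clamped beside the first, 124 mm between axes, already wearing such a cap (fixed, one piece). Which of the two clamp places it has varies. Origin: centre of its underside.
- beaker: Bystander: empty glass beaker, 72 mm across, 95 mm tall. Origin: centre of its underside.
- petri: Bystander: closed clear plastic Petri dish with paper inside, 97 mm across, 17 mm tall. Origin: centre of its underside.
- tin: Bystander: closed aluminium weighing tin with lid, 55 mm across, 31 mm tall (wider and lower than the cap). Origin: centre of its underside.
- tweezers: Bystander: steel tweezers lying on the bench, 150 mm long, 8 mm tall. Origin: near their middle; x along them.
- scissors: Bystander: scissors lying on the bench, 155 mm long, 10 mm tall. Origin: under the rivet; x towards the tips.
- lens: Bystander: white folding hand lens lying on the bench, 50 x 115 mm, 10 mm tall. Origin: under the lens; its frame extends to -y.
- wash_bottle: Bystander: white plastic wash bottle, 66 mm across, 188 mm tall with its bent spout. Origin: centre of its underside.
There are look-alikes about, which are no part of the job. Leave any pink or turquoise look-alike of the stopper alone.

How it is judged:
By the outcome, as a careful person would: the job done as asked, in the order asked, and still so for the second after the job is handed in, with the robot touching nothing.
It also fails if it takes over 64 s, if anything falls off the work surface, if the arm or the gripper's body presses on something with over 40 N, if the wrist force passes 120 N, or if a joint passes its speed limit or range.

### The arm

A 6-joint arm with a two-finger parallel gripper is mounted at the origin on the work surface. World frame = base frame: x ahead of the robot, y to its left, z up, the work surface at z = 0. Lengths are in m, angles in rad, forces in N, time in s.
With the tool pointing down it reaches from about 0.425 to 0.925 m from the base axis. Payload 12.5 kg.
Tool frame: the origin (TCP) lies on the centre line of the jaws, within the pads' length; the fingertips stand 17 mm ahead of it and the grasp point (between the pads) lies 2 mm behind it (nose_length is the distance from the TCP to the fingertips, in m); z points along the fingers, y is the line along which they close (so a half turn about z gives the same grasp; the last joint's range is limited). The gripper opens to 85 mm and grips with 20 to 120 N. Pads are 22 mm wide; open, the fingers measure 114 mm over their backs; the gripper's body (76 mm by 85 mm) begins 54 mm behind the grasp point. The pads swing forward as they close: fully open they stand 13 mm farther back than shut.
Start: joints at [-1.329, 0.491, 1.559, -0, 1.092, -0.106], TCP at [0.213, -0.588, 0.248] pointing down, gripper open.
Joint ranges: [-3.1, 3.1], [-0.84, 2.19], [0.05, 2.79], [-1.13, 4.28], [0.06, 2.93], [-2.69, 2.69]. Speed limits (rad/s): [2.22, 2.22, 2.79, 3.14, 3.14, 3.14].

### API

Orientations are given as a unit quaternion [x, y, z, w].
In Python, from workcell import * gives the robot as it stands.
- The arm moves only by the shell command python3 -m pendant 'ROWS' [OPENING]. ROWS is JSON, a list of rows, each an object with "travel": the shift along the tool's x, y, z in units of 30 mm (1.0 is 30 mm), a list of three; "delta_rot": the turn, a rotation vector about the tool's x, y, z in units of 6 degrees (1.0 is 6 degrees), a list of three. In form: [{"travel": [tx, ty, tz], "delta_rot": [ax, ay, az]}, ...]. A call has 1 to 20 rows; each row is the pose to reach, as a shift and turn from the pose commanded when the call began, along the tool's axes at that moment; what a row does not reach only later rows make up. A row lasts 1/12 s, in which the tool goes at most 41.7 mm and 7.16 degrees, less where a joint would pass 70% of its speed; a pose out of reach is approached as far as the arm can. A call with a gripper value outside its range is refused whole. OPENING is the opening, from 0 (shut) to 1 (fully open), set as the call begins (- or left out, the last holds). The fingers move at their own pace and stop on an object; the grip force is fixed at half the most. Time passes only in rows, so rows that repeat a pose let the fingers close. It gives the time, the measured TCP pose, the force, the opening and the grip force at its end, in the units of the state.
- state(): the state, without advancing time (a new reading comes with each control period).
- get_image(name): name is "side" or "top" or "wrist"; returns a dict with "frame" (400x640x3 uint8, red, green, blue), "z_map" (400x640 float32, m along the optical axis (not along the pixel's ray), 0 where there is no reading), "fx", "fy", "cx", "cy" (pixels), "view" (4x4, takes a point from world to camera coordinates). Camera axes: x right, y down, z forward; pixel columns grow to the right and rows downward; lengths in m; the calibration is good to about 2 mm. A picture is of the moment at which its call begins.
- sign_off(): hands the job in; it is judged then, once.
The state is a dict: "time_s": time; "joints": joint angles; "joint_vel": joint speeds; "joint_torque": joint torques, N m; "position": TCP position; "tool_rot": TCP orientation; "contact_force": force on the tool from outside, world axes, zero at the start; "wrist_torque": the same for the moment, N m; "width": finger opening in m; "gripper_force": force on a finger pad.
Only numpy, scipy, OpenCV 4.12 (cv2) and the standard library are available. Lean on these libraries where they do the work, as an engineer would, in place of code of your own. Each camera call takes 0.05 s, during which the arm holds its last target. There are 200 camera calls.

## Working session

There is one attempt and no reset: what is moved stays moved. The work goes in short steps, Python scripts to look and compute and a shell command to move; the robot and the scene stay as the last step left them, time stands still between calls to the robot, and variables do not carry over. Pictures are saved under pics/ and viewed, at most 12 in all, crops included, and the job is handed in when it is done.

```bash
ls; mkdir -p pics; python3 - <<'E'
from workcell import *
import cv2,numpy as np,pickle
s=state();print(s)
d={}
for n in("side","top","wrist"):
    i=get_image(n);d[n]=i;cv2.imwrite(f"pics/{n}0.png",i["frame"][...,::-1])
    print(n,i["fx"],i["fy"],i["cx"],i["cy"],np.round(i["view"],4).tolist())
pickle.dump(d,open("d0.pkl","wb"))
E
```

```text
pics
{'time_s': 0.0, 'joints': array([-1.32862370e+00,  4.91564468e-01,  1.55947032e+00, -3.89465280e-05,
        1.09171495e+00, -1.05609393e-01]), 'joint_vel': array([-0.00175652, -0.00051962,  0.00034895,  0.00091373, -0.00303046,
       -0.00016019]), 'joint_torque': array([ 3.81642130e-04, -6.18446589e+01, -2.61590123e+01, -3.31402634e-05,
        4.04669030e-03,  3.65802100e-05]), 'position': array([ 0.21296329, -0.58736364,  0.2477175 ]), 'tool_rot': array([ 9.84917298e-01,  1.73024802e-01, -5.67085328e-05, -5.76014438e-04]), 'contact_force': array([ 0.70310426,  0.51852851, -0.36769299]), 'wrist_torque': array([-0.01594912, -0.01665945, -0.01162508]), 'gripper_force': 0.0, 'width': 0.08547307172802453}
side 480.35091942940545 480.35091942940545 317.7533698603723 199.21417365947792 [[0.9975, -0.0697, 0.0106, -0.5712], [-0.0442, -0.736, -0.6755, 0.1245], [0.0549, 0.6733, -0.7373, 1.2729], [0.0, 0.0, 0.0, 1.0]]
top 374.9297085555491 374.9297085555491 318.5384688078258 199.63957230654404 [[0.0126, -0.9997, 0.0199, 0.0072], [-0.9844, -0.0159, -0.1753, 0.5918], [0.1755, -0.0173, -0.9843, 1.2268], [0.0, 0.0, 0.0, 1.0]]
wrist 323.6668023667894 323.6668023667894 322.13824926810116 202.3528712467507 [[0.3403, -0.9403, -0.002, -0.6237], [-0.9024, -0.3271, 0.2805, -0.0354], [-0.2644, -0.0937, -0.9598, 0.3797], [0.0, 0.0, 0.0, 1.0]]
```

View pics/side0.png

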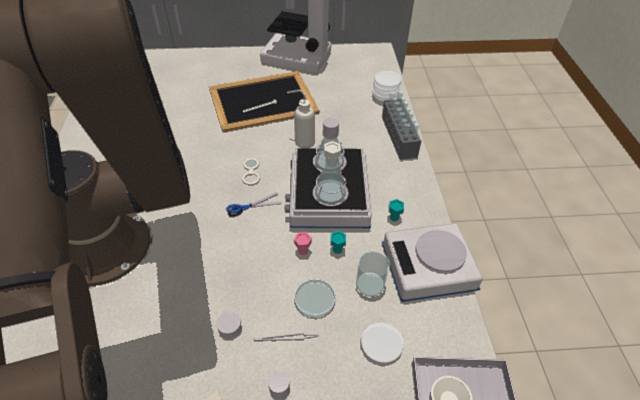

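View pics/top0.png

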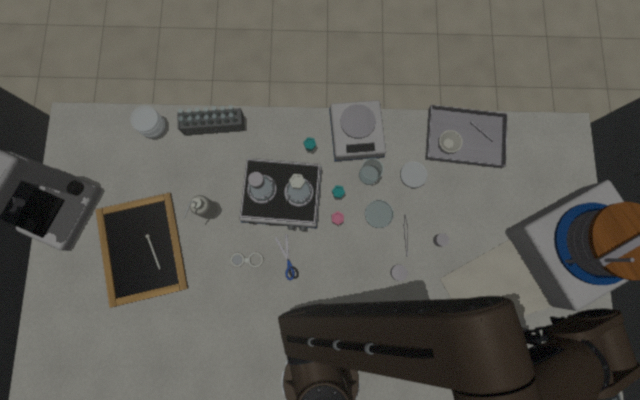

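Side view: the white-stoppered flask is the nearer one, with its head at about (332,150). The capped flask is behind it at (330,127). The dish is at (315,298), the closed petri at (382,343), the tin at (229,324) and the cap at (279,385). In the top view the stopper is at (298,181), flask_b at (256,180), the dish at (379,213), the cap at (441,240) and the tin at (397,271).

```bash
cat > h.py <<'E'
import numpy as np,cv2
def cloud(i):
    z=i["z_map"];v,u=np.mgrid[:z.shape[0],:z.shape[1]]
    c=np.stack([(u-i["cx"])/i["fx"]*z,(v-i["cy"])/i["fy"]*z,z],-1)
    V=i["view"];return (c-V[:3,3])@V[:3,:3]
def ray(i,u,v):
    V=i["view"];d=np.array([(u-i["cx"])/i["fx"],(v-i["cy"])/i["fy"],1])@V[:3,:3]
    return -V[:3,3]@V[:3,:3],d
def onz(i,u,v,z):
    o,d=ray(i,u,v);return o+d*(z-o[2])/d[2]
def tri(a,b):
    (o1,d1),(o2,d2)=a,b
    t=np.linalg.lstsq(np.stack([d1,-d2],1),o2-o1,rcond=None)[0]
    p,q=o1+t[0]*d1,o2+t[1]*d2;return (p+q)/2,np.linalg.norm(p-q)
E
python3 - <<'E'
import pickle;from h import *
d=pickle.load(open("d0.pkl","rb"))
P=dict(stop=((332,150),(298,181)),fb=((330,125),(256,179)),dish=((315,298),(379,213)),cap=((279,382),(441,240)),tin=((229,322),(397,271)),petri=((382,343),(413,175)),beaker=((371,262),(371,172)))
for k,(a,b) in P.items():
    print(k,*[np.round(x,3) for x in tri(ray(d["side"],*a),ray(d["top"],*b))],"depth",[np.round(cloud(d[n])[p[1],p[0]],3) for n,p in(("side",a),("top",b))])
T=cv2.resize(d["top"]["frame"][130:290,240:460],None,fx=3.6,fy=3.6,interpolation=2)
cv2.imwrite("pics/c1.png",T[...,::-1])
S=cv2.resize(d["side"]["frame"][110:230,270:390],None,fx=3.3,fy=3.3,interpolation=2)
S2=cv2.resize(d["side"]["frame"][270:400,200:330],None,fx=3.05,fy=3.05,interpolation=2)
cv2.imwrite("pics/c2.png",np.hstack([S,S2[:396,:396]])[...,::-1])
E
```

```text
stop [0.612 0.08  0.237] 0.002 depth [array([0.611, 0.077, 0.24 ]), array([0.612, 0.08 , 0.244])]
fb [0.62  0.206 0.215] 0.005 depth [array([0.617, 0.196, 0.222]), array([0.62 , 0.205, 0.223])]
dish [ 0.553 -0.198  0.011] 0.003 depth [array([ 0.552, -0.194,  0.003]), array([ 0.555, -0.198,  0.009])]
cap [ 0.462 -0.406  0.031] 0.001 depth [array([ 0.463, -0.409,  0.041]), array([ 0.461, -0.403,  0.039])]
tin [ 0.353 -0.255  0.022] 0.005 depth [array([ 0.352, -0.261,  0.031]), array([ 0.355, -0.253,  0.026])]
petri [ 0.695 -0.323  0.009] 0.001 depth [array([ 0.694, -0.327,  0.018]), array([ 0.692, -0.32 ,  0.019])]
beaker [ 0.684 -0.158  0.091] 0.005 depth [array([ 0.695, -0.13 ,  0.051]), array([ 0.705, -0.173,  0.001])]
```

View pics/c1.png

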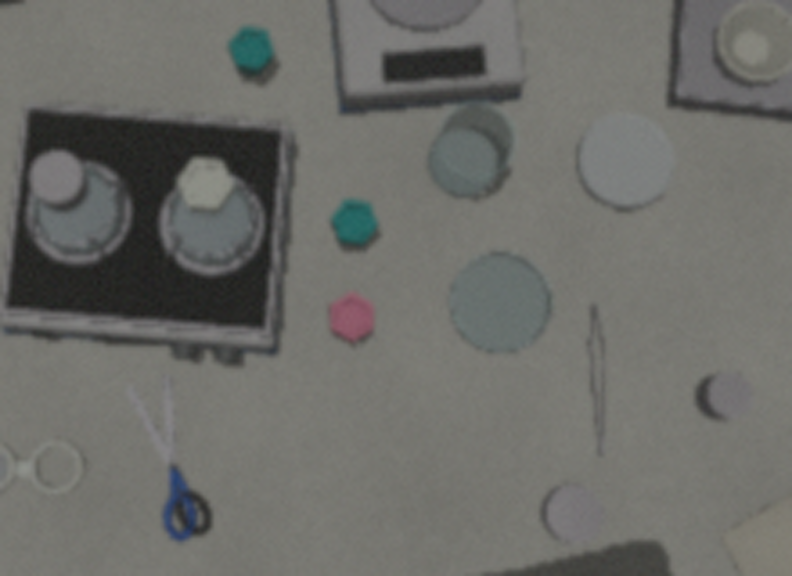

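View pics/c2.png

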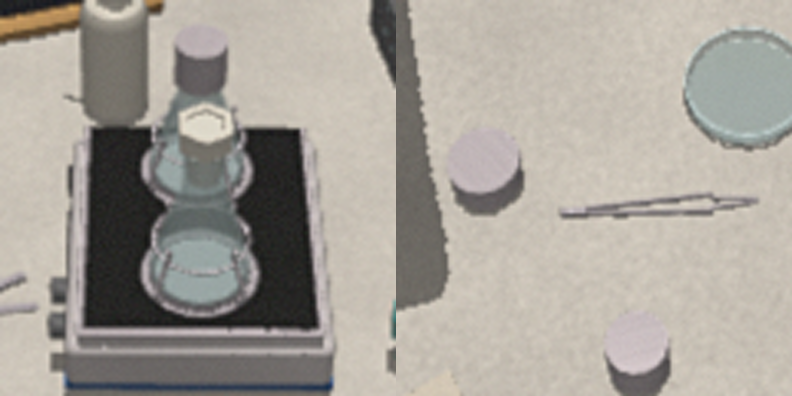

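The crops show the hexagonal head with corners left and right (crop 1, 178–238,183), so its flats face roughly ±world x. The taller, narrower can at crop 2 (637,345) is the cap. Next I'll refine by masks and measure the hex yaw and the dish.

```bash
cat > m.py <<'E'
from h import *
def blob(i,xy,r,zlo,zhi):
    C=cloud(i);m=(np.hypot(C[...,0]-xy[0],C[...,1]-xy[1])<r)&(C[...,2]>zlo)&(C[...,2]<zhi)&(i["z_map"]>0)
    m=m.astype(np.uint8);n,l,st,ce=cv2.connectedComponentsWithStats(m)
    k=1+np.argmax(st[1:,4]);mk=(l==k).astype(np.uint8)
    c=max(cv2.findContours(mk,0,1)[0],key=cv2.contourArea)
    return mk,c,ce[k],np.median(C[mk>0],0)
E
python3 - <<'E'
import pickle;from m import *
d=pickle.load(open("d0.pkl","rb"))
for nm,xy,r,lo,hi in(("stop",(.612,.08),.04,.238,.25),("cap",(.462,-.406),.035,.035,.05),("capB",(.62,.204),.035,.215,.23)):
    R=[]
    for n in("side","top"):
        mk,c,ce,med=blob(d[n],xy,r,lo,hi);M=cv2.moments(mk,True)
        (cx,cy),rad=cv2.minEnclosingCircle(c)
        R.append(ray(d[n],*ce));print(nm,n,np.round(ce,1),mk.sum(),np.round(med,4),"onplane",np.round(onz(d[n],*ce,{'stop':.244,'cap':.04,'capB':.223}[nm]),4),"circ",cx,cy,rad)
    print(" tri",*[np.round(x,4) for x in tri(*R)])
# bench/shaker edges orientation: dark mat
i=d["top"];g=cv2.cvtColor(i["frame"],cv2.COLOR_RGB2HSV)[...,2]
mk=np.zeros_like(g);mk[150:235,235:330]=(g[150:235,235:330]<45)
c=max(cv2.findContours(mk,0,1)[0],key=cv2.contourArea);b=cv2.boxPoints(cv2.minAreaRect(c))
w=np.array([onz(i,*p,.08)[:2] for p in b]);print("mat",np.round(w,3).tolist(),np.round([np.degrees(np.arctan2(*(w[(k+1)%4]-w[k])[::-1])) for k in range(4)],1))
# dish contour, both views
for n,(u,v),R,col in(("top",(379,213),24,0),("side",(315,298),30,0)):
    i=d[n];hsv=cv2.cvtColor(i["frame"],cv2.COLOR_RGB2HSV)
    sub=hsv[v-R:v+R,u-R:u+R];m=((sub[...,0]>65)&(sub[...,0]<110)&(sub[...,1]>15)).astype(np.uint8)
    m=cv2.morphologyEx(m,cv2.MORPH_CLOSE,np.ones((3,3)))
    c=max(cv2.findContours(m,0,1)[0],key=cv2.contourArea)
    x,y,w,h=cv2.boundingRect(c);e=cv2.fitEllipse(cv2.convexHull(c))
    ce=(e[0][0]+u-R,e[0][1]+v-R);print("dish",n,ce,e[1],(x+u-R,y+v-R,w,h),np.round(onz(i,*ce,.01),4))
E
```

```text
stop side [331.6 147.8] 170 [0.6099 0.0837 0.2415] onplane [0.6097 0.0802 0.244 ] circ 331.5 148.0 8.500100135803223
stop top [296.5 180.6] 161 [0.6124 0.0851 0.243 ] onplane [0.6128 0.084  0.244 ] circ 296.4482727050781 180.77586364746094 7.650400161743164
 tri [0.6117 0.084  0.2411] 0.0033
cap side [278.1 382.3] 361 [ 0.4613 -0.4092  0.0391] onplane [ 0.4615 -0.4095  0.04  ] circ 278.46551513671875 382.53448486328125 11.024478912353516
cap top [442.1 239.1] 130 [ 0.4645 -0.4065  0.0397] onplane [ 0.464  -0.4066  0.04  ] circ 442.0949401855469 239.27215576171875 6.504785060882568
 tri [ 0.4628 -0.408   0.0368] 0.003
capB side [330.4 123.3] 159 [0.6185 0.203  0.2219] onplane [0.6182 0.202  0.223 ] circ 330.5 123.0 7.762187480926514
capB top [255.2 178.8] 175 [0.6204 0.2079 0.2229] onplane [0.6208 0.2075 0.223 ] circ 255.2083282470703 178.9166717529297 7.4589056968688965
 tri [0.6203 0.208  0.2186] 0.003
mat [[0.534, 0.266], [0.715, 0.26], [0.699, 0.023], [0.518, 0.035]] [ -2.  -93.9 176.1  86.1]
dish top (378.53816413879395, 213.79748916625977) (26.20916748046875, 27.19321632385254) (365, 201, 28, 27) [ 0.552  -0.1964  0.01  ]
dish side (314.6912136077881, 300.0765800476074) (32.072933197021484, 38.77939987182617) (295, 285, 40, 32) [ 0.5509 -0.2036  0.01  ]
```

```bash
cat > g.py <<'E'
import sys;from workcell import *;import numpy as np
from scipy.spatial.transform import Rotation as R
def go(p,close_deg):
    "rows for TCP at p, tool vertical, closing line (tool y) at close_deg"
    s=state();R0=R.from_quat(s["tool_rot"]);t=R0.inv().apply(np.array(p)-s["position"])/.03
    best=None
    for k in(0,180):
        c=np.radians(close_deg+k);y=np.array([np.cos(c),np.sin(c),0]);z=np.array([0,0,-1.]);x=np.cross(y,z)
        v=(R0.inv()*R.from_matrix(np.stack([x,y,z],1))).as_rotvec()
        if best is None or np.linalg.norm(v)<np.linalg.norm(best):best=v
    print("travel",np.round(t,3),"rot",np.round(np.degrees(best)/6,3),"at",np.round(s["position"],4),"j",np.round(s["joints"],2),"t",round(s["time_s"],2),"F",np.round(s["contact_force"],1),"M",np.round(s["wrist_torque"],2),"w",round(s["width"],4),"gf",round(s["gripper_force"],1))
if __name__=="__main__":
    a=list(map(float,sys.argv[1:]));go(a[:3],a[3])
E
python3 g.py .60 .06 .38 -64; python3 -c "
import pickle;from h import *;from workcell import *
from scipy.spatial.transform import Rotation as R
i=pickle.load(open('d0.pkl','rb'))['wrist'];V=i['view'];s=state();Q=R.from_quat(s['tool_rot'])
print(Q.inv().apply(-V[:3,:3].T@V[:3,3]-s['position']),Q.inv().apply(V[2,:3]), Q.inv().apply(V[0,:3]))"
```

```text
travel [ 19.483 -15.895  -4.389] rot [-8.000e-03 -1.000e-03 -1.012e+00] at [ 0.213  -0.5874  0.2478] j [-1.33  0.49  1.56  0.    1.09 -0.11] t 0.15 F [ 0.7 -0.2  0. ] M [ 0.01  0.01 -0.02] w 0.0854 gf 0.0
[ 0.07208741 -0.00044226 -0.12530032] [-0.28062207 -0.00121349  0.95981758] [-6.10111315e-04  9.99999224e-01  1.08591146e-03]
```

```bash
python3 g.py .611 .083 .31 -64; python3 -m pendant '[{"travel":[1,-0.8,-2],"delta_rot":[0,0,0]},{"travel":[20.4,-16.1,-2.1],"delta_rot":[0,0,-1]},{"travel":[20.4,-16.1,-2.1],"delta_rot":[0,0,-1]},{"travel":[20.4,-16.1,-2.1],"delta_rot":[0,0,-1]},{"travel":[20.4,-16.1,-2.1],"delta_rot":[0,0,-1]},{"travel":[20.4,-16.1,-2.1],"delta_rot":[0,0,-1]},{"travel":[20.4,-16.1,-2.1],"delta_rot":[0,0,-1]},{"travel":[20.4,-16.1,-2.1],"delta_rot":[0,0,-1]},{"travel":[20.4,-16.1,-2.1],"delta_rot":[0,0,-1]},{"travel":[20.4,-16.1,-2.1],"delta_rot":[0,0,-1]},{"travel":[20.4,-16.1,-2.1],"delta_rot":[0,0,-1]},{"travel":[20.4,-16.1,-2.1],"delta_rot":[0,0,-1]},{"travel":[20.4,-16.1,-2.1],"delta_rot":[0,0,-1]},{"travel":[20.4,-16.1,-2.1],"delta_rot":[0,0,-1]},{"travel":[20.4,-16.1,-2.1],"delta_rot":[0,0,-1]},{"travel":[20.4,-16.1,-2.1],"delta_rot":[0,0,-1]},{"travel":[20.4,-16.1,-2.1],"delta_rot":[0,0,-1]},{"travel":[20.4,-16.1,-2.1],"delta_rot":[0,0,-1]},{"travel":[20.4,-16.1,-2.1],"delta_rot":[0,0,-1]},{"travel":[20.4,-16.1,-2.1],"delta_rot":[0,0,-1]}]' 1; python3 g.py .611 .083 .31 -64
```

```text
travel [ 20.089 -16.489  -2.055] rot [-8.000e-03 -1.000e-03 -1.012e+00] at [ 0.213  -0.5874  0.2478] j [-1.33  0.49  1.56  0.    1.09 -0.11] t 0.15 F [ 0.7 -0.2  0. ] M [ 0.01  0.01 -0.02] w 0.0854 gf 0.0
time_s: 1.82
position: [0.6257, 0.0799, 0.3107]
tool_rot: [0.974, 0.226, 0.0, -0.0]
contact_force: [0.4, 0.7, 0.0]
width: 0.0857
gripper_force: 0.0
travel [-0.395 -0.308  0.023] rot [-0.007 -0.006  0.02 ] at [0.6257 0.0799 0.3107] j [0.02 0.45 1.46 0.   1.23 1.14] t 1.82 F [0.4 0.7 0. ] M [ 0.01 -0.01  0.01] w 0.0857 gf 0.0
```

```bash
python3 -m pendant '[{"travel":[-0.2,-0.3,0],"delta_rot":[0,0,0]},{"travel":[-0.2,-0.3,0],"delta_rot":[0,0,0]},{"travel":[-0.2,-0.3,0],"delta_rot":[0,0,0]}]'; python3 - <<'E'
from workcell import *;from m import *;import pickle
i=get_image("wrist");pickle.dump(i,open("w1.pkl","wb"));print(state()["position"])
C=cloud(i);mk=((C[...,2]>.237)&(C[...,2]<.249)&(np.hypot(C[...,0]-.611,C[...,1]-.083)<.04)).astype(np.uint8)
c=max(cv2.findContours(mk,0,1)[0],key=cv2.contourArea);print(len(c),np.median(C[mk>0],0),mk.sum())
W=np.array([onz(i,*p[0],.244)[:2] for p in c]);h=cv2.convexHull(W.astype(np.float32))[:,0]
h0=W.mean(0);print("box",(W.max(0)+W.min(0))/2,np.ptp(W,axis=0))
for a in range(-34,30,3):
    n=[np.array([np.cos(np.radians(a+k)),np.sin(np.radians(a+k))]) for k in(0,60,120)]
    print(a,[round(float(np.ptp(W@v))*1e3,1) for v in n],end=";")
f=i["frame"].copy();cv2.drawContours(f,[c],-1,(255,0,0),1);cv2.imwrite("pics/w1.png",f[...,::-1])
E
```

```text
time_s: 2.07
position: [0.6137, 0.0801, 0.3113]
tool_rot: [0.975, 0.224, -0.0, 0.0]
contact_force: [-0.3, -1.0, 0.1]
width: 0.0854
gripper_force: 0.0
[0.61392931 0.07973421 0.3115369 ]
198 [0.61281868 0.0839515  0.24268509] 3394
box [0.61307647 0.08387295] [0.04331029 0.04576382]
-34 [46.2, 47.7, 46.0];-31 [46.2, 47.6, 45.8];-28 [46.1, 47.4, 45.6];-25 [45.8, 47.0, 45.2];-22 [45.4, 46.5, 44.7];-19 [44.9, 45.9, 44.0];-16 [44.4, 45.1, 43.3];-13 [43.7, 44.2, 42.4];-10 [42.9, 43.3, 41.4];-7 [42.0, 42.4, 40.3];-4 [41.8, 41.5, 40.1];-1 [43.0, 42.4, 41.2];2 [44.0, 43.1, 42.2];5 [44.9, 43.8, 43.0];8 [45.7, 44.4, 43.8];11 [46.4, 44.9, 44.4];14 [46.9, 45.3, 44.9];17 [47.3, 45.6, 45.4];20 [47.6, 45.9, 45.8];23 [47.7, 46.0, 46.1];26 [47.7, 46.0, 46.2];29 [47.6, 45.8, 46.2];
```

View pics/w1.png

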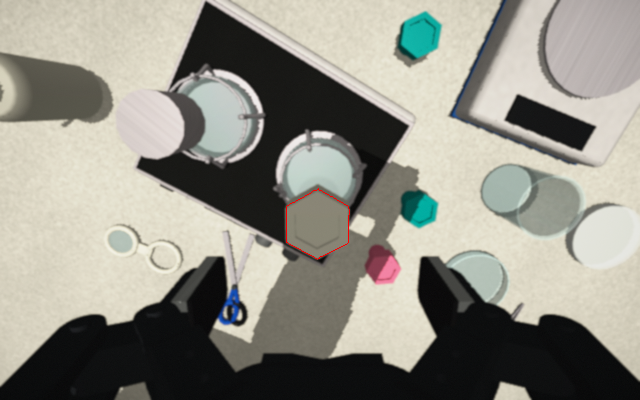

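The wrist view shows the white hex head at (318,222), its flats square to the closing line (yaw about −5°) and the fingers clear of the neighbouring flask. Moving over it and going down.

```bash
python3 g.py .6128 .0838 .234 -65
```

```text
travel [ 0.025 -0.139  2.585] rot [0.003 0.    0.148] at [0.6139 0.0797 0.3115] j [ 0.02  0.43  1.49 -0.    1.22  1.14] t 2.12 F [ 0.5  0.3 -0.5] M [ 0.04  0.03 -0.05] w 0.0854 gf 0.0
```

```bash
python3 -m pendant '[{"travel":[0.03,-0.14,0],"delta_rot":[0,0,0.15]},{"travel":[0.03,-0.14,0.7],"delta_rot":[0,0,0.15]},{"travel":[0.03,-0.14,1.3],"delta_rot":[0,0,0.15]},{"travel":[0.03,-0.14,1.9],"delta_rot":[0,0,0.15]},{"travel":[0.03,-0.14,2.4],"delta_rot":[0,0,0.15]},{"travel":[0.03,-0.14,2.6],"delta_rot":[0,0,0.15]},{"travel":[0.03,-0.14,2.6],"delta_rot":[0,0,0.15]},{"travel":[0.03,-0.14,2.6],"delta_rot":[0,0,0.15]}]' 1; python3 g.py .6128 .0838 .234 -65; python3 - <<'E'
from workcell import *;import cv2
i=get_image("side");cv2.imwrite("pics/s2.png",cv2.resize(i["frame"][90:230,260:420],None,fx=4,fy=4)[...,::-1])
E
```

```text
time_s: 2.78
position: [0.6136, 0.0843, 0.2339]
tool_rot: [0.976, 0.216, 0.0, 0.0]
contact_force: [-0.2, 0.1, 0.3]
width: 0.0857
gripper_force: 0.0
travel [-0.033  0.005 -0.004] rot [ 0.003 -0.004 -0.005] at [0.6136 0.0843 0.2339] j [ 0.03  0.5   1.59 -0.    1.05  1.17] t 2.78 F [-0.2  0.1  0.3] M [-0.03 -0.04 -0.07] w 0.0857 gf 0.0
```

View pics/s2.png

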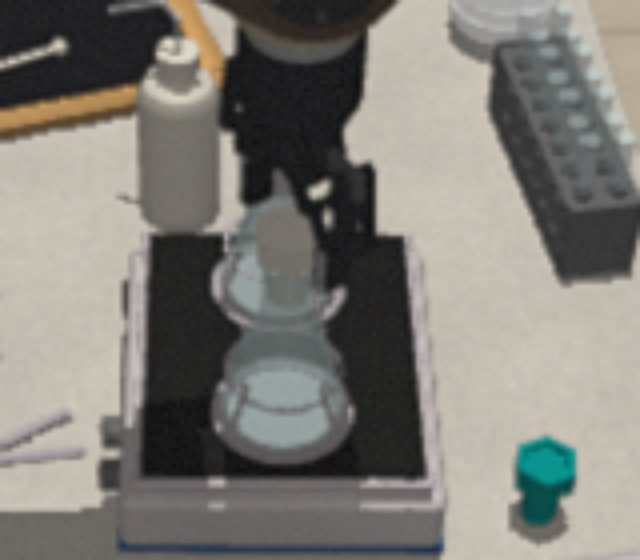

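The fingers straddle the white head at crop (285,240), nothing touched. Closing.

```bash
python3 -m pendant '[{"travel":[0,0,0],"delta_rot":[0,0,0]},{"travel":[0,0,0],"delta_rot":[0,0,0]},{"travel":[0,0,0],"delta_rot":[0,0,0]},{"travel":[0,0,0],"delta_rot":[0,0,0]},{"travel":[0,0,0],"delta_rot":[0,0,0]},{"travel":[0,0,0],"delta_rot":[0,0,0]},{"travel":[0,0,0],"delta_rot":[0,0,0]},{"travel":[0,0,0],"delta_rot":[0,0,0]}]' 0; python3 g.py .6128 .0838 .234 -65
```

```text
time_s: 3.5
position: [0.6137, 0.0846, 0.234]
tool_rot: [0.976, 0.217, 0.001, 0.0]
contact_force: [-1.0, -1.6, 6.0]
width: 0.0386
gripper_force: 60.6
travel [-0.039  0.011 -0.   ] rot [ 0.009 -0.01   0.006] at [0.6137 0.0846 0.234 ] j [ 0.03  0.5   1.59 -0.    1.05  1.16] t 3.5 F [-1.  -1.6  6. ] M [-0.28  0.06  0.06] w 0.0386 gf 60.6
```

```bash
python3 -m pendant '[{"travel":[0,0,0],"delta_rot":[0,0,-0.5]},{"travel":[0,0,0],"delta_rot":[0,0,-1]},{"travel":[0,0,0],"delta_rot":[0,0,-1.5]},{"travel":[0,0,0],"delta_rot":[0,0,-2]},{"travel":[0,0,0],"delta_rot":[0,0,-2.5]},{"travel":[0,0,0],"delta_rot":[0,0,-3]},{"travel":[0,0,0],"delta_rot":[0,0,-3.5]},{"travel":[0,0,0],"delta_rot":[0,0,-4]},{"travel":[0,0,0],"delta_rot":[0,0,-4.5]},{"travel":[0,0,0],"delta_rot":[0,0,-5]},{"travel":[0,0,0],"delta_rot":[0,0,-5.5]},{"travel":[0,0,0],"delta_rot":[0,0,-6]},{"travel":[0,0,0],"delta_rot":[0,0,-6.5]},{"travel":[0,0,0],"delta_rot":[0,0,-7]},{"travel":[0,0,0],"delta_rot":[0,0,-7.5]},{"travel":[0,0,0],"delta_rot":[0,0,-8]},{"travel":[0,0,0],"delta_rot":[0,0,-9]},{"travel":[0,0,0],"delta_rot":[0,0,-10]},{"travel":[0,0,0],"delta_rot":[0,0,-10]},{"travel":[0,0,0],"delta_rot":[0,0,-10]}]'; python3 g.py .6128 .0838 .234 -5; python3 -m pendant '[{"travel":[0,0,-0.1],"delta_rot":[0,0,0]},{"travel":[0,0,-0.2],"delta_rot":[0,0,0]},{"travel":[0,0,-0.3],"delta_rot":[0,0,0]}]'; python3 g.py .6128 .0838 .234 -5
```

```text
time_s: 5.17
position: [0.6122, 0.0853, 0.2339]
tool_rot: [0.737, 0.676, -0.001, -0.001]
contact_force: [-8.5, 2.8, 10.1]
width: 0.0391
gripper_force: 61.2
travel [-0.048  0.023 -0.002] rot [-0.022 -0.005  0.012] at [0.6122 0.0853 0.2339] j [0.03 0.5  1.59 0.   1.06 0.12] t 5.17 F [-8.5  2.8 10.1] M [0.42 1.58 0.03] w 0.0391 gf 61.2
time_s: 5.42
position: [0.6122, 0.0851, 0.2415]
tool_rot: [0.737, 0.676, -0.001, -0.001]
contact_force: [-5.4, 3.0, -3.9]
width: 0.0388
gripper_force: 60.6
travel [-0.043  0.024  0.25 ] rot [-0.037 -0.001  0.005] at [0.6122 0.0851 0.2415] j [0.03 0.49 1.58 0.   1.07 0.12] t 5.42 F [-5.4  3.  -3.9] M [0.47 0.99 0.03] w 0.0388 gf 60.6
```

```bash
python3 -m pendant '[{"travel":[0,0,-0.3],"delta_rot":[0,0,0]},{"travel":[0,0,-0.6],"delta_rot":[0,0,0]},{"travel":[0,0,-0.9],"delta_rot":[0,0,0]},{"travel":[0,0,-1.2],"delta_rot":[0,0,0]},{"travel":[0,0,-1.8],"delta_rot":[0,0,0]},{"travel":[0,0,-2.4],"delta_rot":[0,0,0]},{"travel":[0,0,-3],"delta_rot":[0,0,0]},{"travel":[0,0,-3],"delta_rot":[0,0,0]}]'; python3 - <<'E'
from workcell import *;import cv2,pickle
d={n:get_image(n) for n in("side","top","wrist")};pickle.dump(d,open("d2.pkl","wb"))
cv2.imwrite("pics/s3.png",cv2.resize(d["side"]["frame"][40:240,230:430],None,fx=3,fy=3)[...,::-1])
E
python3 g.py .552 -.199 .3 -5
```

```text
time_s: 6.08
position: [0.6144, 0.0847, 0.3368]
tool_rot: [0.737, 0.676, 0.003, 0.002]
contact_force: [0.9, -0.4, -0.6]
width: 0.0386
gripper_force: 61.0
travel [-9.597 -1.215  1.073] rot [0.002 0.001 0.003] at [0.6133 0.0847 0.3322] j [ 0.03  0.41  1.46 -0.    1.27  0.12] t 6.23 F [ 0.3  0.4 -0.7] M [-0.01  0.03  0.07] w 0.0389 gf 61.0
```

View pics/s3.png

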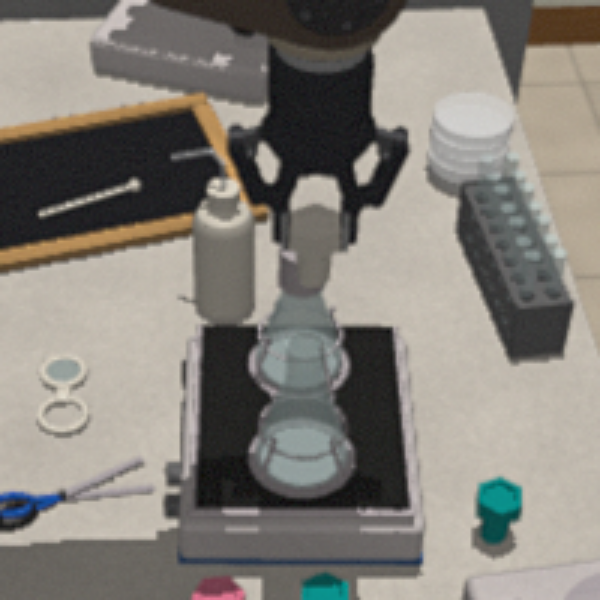

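The stopper is out and upright in the jaws at crop (315,250). Carrying it to the dish.

```bash
python3 -m pendant '[{"travel":[-1,-0.15,0],"delta_rot":[0,0,0]},{"travel":[-2.2,-0.3,0],"delta_rot":[0,0,0]},{"travel":[-3.5,-0.45,0],"delta_rot":[0,0,0]},{"travel":[-4.8,-0.6,0],"delta_rot":[0,0,0]},{"travel":[-6.1,-0.8,0.5],"delta_rot":[0,0,0]},{"travel":[-7.4,-1,1.3],"delta_rot":[0,0,0]},{"travel":[-8.5,-1.1,2.2],"delta_rot":[0,0,0]},{"travel":[-9.2,-1.2,3.2],"delta_rot":[0,0,0]},{"travel":[-9.56,-1.21,4.2],"delta_rot":[0,0,0]},{"travel":[-9.56,-1.21,5.2],"delta_rot":[0,0,0]},{"travel":[-9.56,-1.21,6.2],"delta_rot":[0,0,0]},{"travel":[-9.56,-1.21,7],"delta_rot":[0,0,0]},{"travel":[-9.56,-1.21,7.6],"delta_rot":[0,0,0]},{"travel":[-9.56,-1.21,8],"delta_rot":[0,0,0]},{"travel":[-9.56,-1.21,8],"delta_rot":[0,0,0]},{"travel":[-9.56,-1.21,8],"delta_rot":[0,0,0]}]'; python3 - <<'E'
from workcell import *;import cv2,pickle
d={n:get_image(n) for n in("side","wrist")};pickle.dump(d,open("d3.pkl","wb"))
cv2.imwrite("pics/s4.png",np.hstack([cv2.resize(d["side"]["frame"][200:360,240:400],(400,400)),cv2.resize(d["wrist"]["frame"],(400,400))])[...,::-1]) if 0 else None
import numpy as np
cv2.imwrite("pics/s4.png",np.hstack([cv2.resize(d["side"]["frame"][200:360,240:400],(400,400)),cv2.resize(d["wrist"]["frame"][:,120:520],(400,400))])[...,::-1])
E
python3 g.py .552 -.198 .05 -5
```

```text
time_s: 7.57
position: [0.5523, -0.1978, 0.092]
tool_rot: [0.737, 0.676, -0.0, -0.0]
contact_force: [0.2, -0.6, 0.6]
width: 0.0391
gripper_force: 61.0
travel [-1.000e-03 -3.000e-02  1.443e+00] rot [0.013 0.006 0.006] at [ 0.5529 -0.198   0.0933] j [-0.46  0.63  1.8  -0.    0.71 -0.37] t 7.67 F [-0.   1.8 -0.1] M [-0.05  0.01  0.01] w 0.0392 gf 61.0
```

View pics/s4.png

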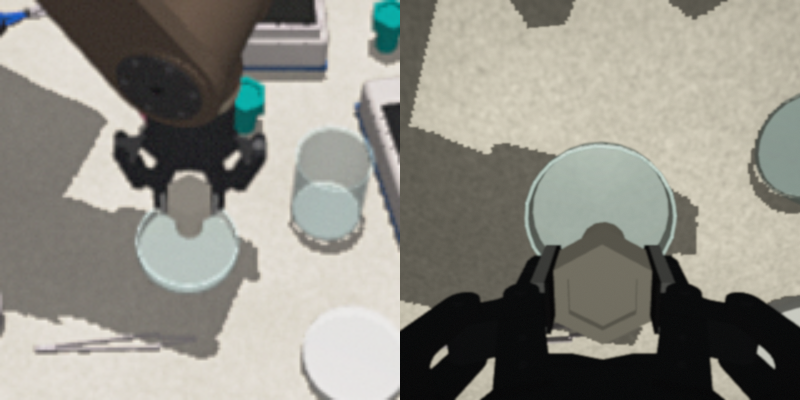

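The stopper is over the dish centre, with the dish at crop (187,247) in side view and (600,215) in wrist view. Lowering.

```bash
python3 -m pendant '[{"travel":[0,0,0.4],"delta_rot":[0,0,0]},{"travel":[0,0,0.8],"delta_rot":[0,0,0]},{"travel":[0,0,1.1],"delta_rot":[0,0,0]},{"travel":[0,0,1.3],"delta_rot":[0,0,0]},{"travel":[0,0,1.36],"delta_rot":[0,0,0]},{"travel":[0,0,1.36],"delta_rot":[0,0,0]},{"travel":[0,0,1.36],"delta_rot":[0,0,0]}]';  python3 -m pendant '[{"travel":[0,0,0.03],"delta_rot":[0,0,0]},{"travel":[0,0,0.06],"delta_rot":[0,0,0]},{"travel":[0,0,0.06],"delta_rot":[0,0,0]},{"travel":[0,0,0.06],"delta_rot":[0,0,0]}]'
```

```text
time_s: 8.25
position: [0.5524, -0.1979, 0.0515]
tool_rot: [0.737, 0.676, -0.0, -0.0]
contact_force: [0.6, -0.5, -0.2]
width: 0.0391
gripper_force: 61.0
time_s: 8.58
position: [0.5524, -0.1979, 0.0499]
tool_rot: [0.737, 0.676, 0.0, 0.0]
contact_force: [0.1, 1.3, -1.3]
width: 0.039
gripper_force: 61.0
```

```bash
for k in 1 2; do python3 -m pendant '[{"travel":[0,0,0.04],"delta_rot":[0,0,0]},{"travel":[0,0,0.04],"delta_rot":[0,0,0]},{"travel":[0,0,0.04],"delta_rot":[0,0,0]}]' | grep -E "position|contact"; done
```

```text
position: [0.5526, -0.198, 0.049]
contact_force: [-0.6, 0.5, 5.9]
position: [0.5526, -0.198, 0.0489]
contact_force: [-4.1, 1.4, 18.6]
```

Contact. Easing off a little, then releasing gradually and backing up.

```bash
python3 -m pendant '[{"travel":[0,0,-0.04],"delta_rot":[0,0,0]},{"travel":[0,0,-0.04],"delta_rot":[0,0,0]}]' | grep -E "position|contact";  python3 -m pendant '[{"travel":[0,0,0],"delta_rot":[0,0,0]},{"travel":[0,0,0],"delta_rot":[0,0,0]},{"travel":[0,0,0],"delta_rot":[0,0,0]},{"travel":[0,0,0],"delta_rot":[0,0,0]},{"travel":[0,0,0],"delta_rot":[0,0,0]},{"travel":[0,0,0],"delta_rot":[0,0,0]}]' 0.75; python3 -m pendant '[{"travel":[0,0,-0.3],"delta_rot":[0,0,0]},{"travel":[0,0,-0.8],"delta_rot":[0,0,0]},{"travel":[0,0,-1.6],"delta_rot":[0,0,0]},{"travel":[0,0,-2.6],"delta_rot":[0,0,0]},{"travel":[0,0,-3.5],"delta_rot":[0,0,0]},{"travel":[0,0,-3.5],"delta_rot":[0,0,0]}]' 1; python3 g.py .463 -.407 .14 -20
python3 - <<'E'
from workcell import *;import cv2,pickle
import numpy as np
d={n:get_image(n) for n in("side","wrist","top")};pickle.dump(d,open("d4.pkl","wb"))
cv2.imwrite("pics/s5.png",np.hstack([cv2.resize(d["side"]["frame"][200:360,240:400],(400,400)),cv2.resize(d["wrist"]["frame"][:,120:520],(400,400))])[...,::-1])
E
```

```text
position: [0.5526, -0.198, 0.049]
contact_force: [-0.3, 0.2, 6.2]
time_s: 9.75
position: [0.5524, -0.1979, 0.0484]
tool_rot: [0.737, 0.676, -0.0, -0.0]
contact_force: [0.1, -0.9, -0.4]
width: 0.0641
gripper_force: 0.0
time_s: 10.25
position: [0.554, -0.1986, 0.1591]
tool_rot: [0.737, 0.676, 0.001, 0.004]
contact_force: [0.2, 0.5, 0.3]
width: 0.0853
gripper_force: 0.0
travel [-7.182 -2.426  0.64 ] rot [0.073 0.018 2.506] at [ 0.554  -0.1986  0.1591] j [-0.46  0.54  1.75 -0.    0.85 -0.37] t 10.25 F [0.2 0.5 0.3] M [-0.02 -0.02  0.  ] w 0.0853 gf 0.0
```

View pics/s5.png

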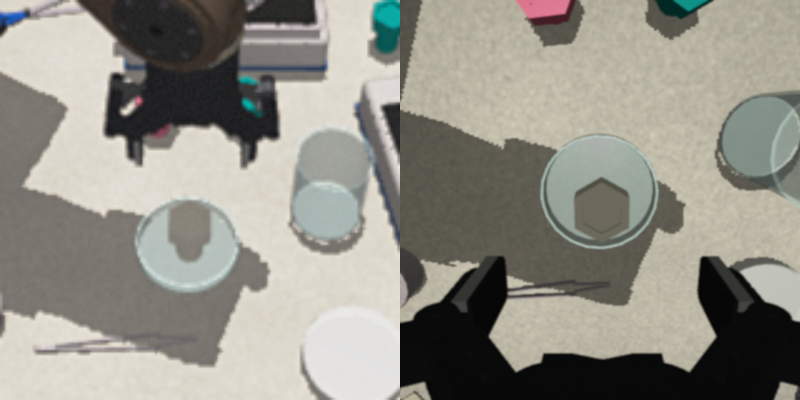

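The stopper stands upright in the dish, hex at crop (600,210). Now to the cap.

```bash
python3 g.py .463 -.407 .13 -5
```

```text
travel [-7.206 -2.359  0.795] rot [0.004 0.002 0.005] at [ 0.5522 -0.1978  0.1538] j [-0.46  0.55  1.75 -0.    0.84 -0.37] t 10.4 F [ 0.3 -0.  -0.8] M [0.05 0.03 0.05] w 0.0853 gf 0.0
```

```bash
python3 -m pendant '[{"travel":[-1.2,-0.4,0],"delta_rot":[0,0,0]},{"travel":[-2.4,-0.8,0],"delta_rot":[0,0,0]},{"travel":[-3.6,-1.2,0],"delta_rot":[0,0,0]},{"travel":[-4.8,-1.6,0.2],"delta_rot":[0,0,0]},{"travel":[-6,-2,0.5],"delta_rot":[0,0,0]},{"travel":[-6.8,-2.3,0.8],"delta_rot":[0,0,0]},{"travel":[-7.2,-2.36,0.8],"delta_rot":[0,0,0]},{"travel":[-7.2,-2.36,0.8],"delta_rot":[0,0,0]},{"travel":[-7.2,-2.36,0.8],"delta_rot":[0,0,0]},{"travel":[-7.2,-2.36,0.8],"delta_rot":[0,0,0]}]' >/dev/null; python3 - <<'E'
from workcell import *;import pickle;from m import *
i=get_image("wrist");pickle.dump(i,open("w5.pkl","wb"))
mk,c,ce,med=blob(i,(.463,-.407),.04,.033,.047);W=np.array([onz(i,*p[0],.04)[:2] for p in c])
print(mk.sum(),ce,med,"circle",cv2.minEnclosingCircle(W.astype(np.float32)),"ell",cv2.fitEllipse(c)[0])
# rim check with stopper out
d=pickle.load(open("d4.pkl","rb"))
E
python3 g.py .463 -.407 .13 -5
```

```text
2930 [320.84573379 216.71706485] [ 0.46298085 -0.40687635  0.0396776 ] circle ((0.4626975953578949, -0.40713566541671753), 0.02271069586277008) ell (320.82916259765625, 216.7177276611328)
travel [-0.048 -0.023 -0.013] rot [-0.002 -0.002  0.018] at [ 0.4638 -0.4056  0.1296] j [-0.83  0.61  1.7   0.    0.83 -0.74] t 11.28 F [-0.1 -1.1  1. ] M [0.   0.   0.02] w 0.0856 gf 0.0
```

```bash
python3 -m pendant '[{"travel":[-0.05,-0.03,0.6],"delta_rot":[0,0,0]},{"travel":[-0.05,-0.03,1.4],"delta_rot":[0,0,0]},{"travel":[-0.05,-0.03,2.2],"delta_rot":[0,0,0]},{"travel":[-0.05,-0.03,2.9],"delta_rot":[0,0,0]},{"travel":[-0.05,-0.03,3.3],"delta_rot":[0,0,0]},{"travel":[-0.05,-0.03,3.45],"delta_rot":[0,0,0]},{"travel":[-0.05,-0.03,3.45],"delta_rot":[0,0,0]},{"travel":[-0.05,-0.03,3.45],"delta_rot":[0,0,0]}]'; python3 -m pendant '[{"travel":[0,0,0],"delta_rot":[0,0,0]},{"travel":[0,0,0],"delta_rot":[0,0,0]},{"travel":[0,0,0],"delta_rot":[0,0,0]},{"travel":[0,0,0],"delta_rot":[0,0,0]},{"travel":[0,0,0],"delta_rot":[0,0,0]},{"travel":[0,0,0],"delta_rot":[0,0,0]},{"travel":[0,0,0],"delta_rot":[0,0,0]},{"travel":[0,0,0],"delta_rot":[0,0,0]}]' 0;  python3 g.py .4628 -.407 .026 -5
```

```text
time_s: 11.95
position: [0.4627, -0.4083, 0.0269]
tool_rot: [0.737, 0.676, -0.0, 0.001]
contact_force: [-0.4, -0.4, 0.9]
width: 0.0851
gripper_force: 0.0
time_s: 12.62
position: [0.4623, -0.4086, 0.027]
tool_rot: [0.737, 0.676, -0.0, 0.001]
contact_force: [-0.7, 0.6, 7.4]
width: 0.0419
gripper_force: 60.2
travel [0.054 0.014 0.033] rot [0.008 0.008 0.003] at [ 0.4623 -0.4086  0.027 ] j [-0.83  0.76  1.75 -0.    0.63 -0.74] t 12.62 F [-0.7  0.6  7.4] M [ 0.19  0.22 -0.02] w 0.0419 gf 60.2
```

```bash
python3 -m pendant '[{"travel":[0,0,-0.2],"delta_rot":[0,0,0]},{"travel":[0,0,-0.6],"delta_rot":[0,0,0]},{"travel":[0,0,-1.4],"delta_rot":[0,0,0]},{"travel":[0,0,-2.4],"delta_rot":[0,0,0]},{"travel":[0,0,-3.6],"delta_rot":[0,0,0]},{"travel":[0,0,-4.8],"delta_rot":[0,0,0]},{"travel":[0,0,-6],"delta_rot":[0,0,0]},{"travel":[0,0,-7.2],"delta_rot":[0,0,0]},{"travel":[0,0,-8.4],"delta_rot":[0,0,0]},{"travel":[0,0,-9],"delta_rot":[0,0,0]},{"travel":[0,0,-9],"delta_rot":[0,0,0]},{"travel":[0,0,-9],"delta_rot":[0,0,0]}]'; python3 - <<'E'
from workcell import *;import pickle;from m import *
from scipy.spatial.transform import Rotation as R
i=get_image("wrist");s=state();p=s["position"];Q=R.from_quat(s["tool_rot"]);C=cloud(i)
mk,c,ce,med=blob(i,p[:2],.035,p[2]+.006,p[2]+.02)
h=p[2]+.013;W=np.array([onz(i,*q[0],h)[:2] for q in c])
print(p,mk.sum(),ce,med,med-p,"circle",cv2.minEnclosingCircle(W.astype(np.float32)))
pickle.dump(i,open("w6.pkl","wb"))
E
python3 g.py .6125 .0825 .29 -5
```

```text
time_s: 13.62
position: [0.4619, -0.4081, 0.2976]
tool_rot: [0.737, 0.676, -0.0, 0.001]
contact_force: [0.3, 0.7, -0.1]
width: 0.0423
gripper_force: 60.7
[ 0.46174061 -0.40793682  0.29612981] 10173 [322.17713555 288.74334021] [ 0.46274358 -0.40337488  0.31026864] [0.00100296 0.00456194 0.01413883] circle ((0.4625079333782196, -0.40204644203186035), 0.034826356917619705)
travel [16.722  3.589  0.203] rot [-0.     0.     0.004] at [ 0.4617 -0.4079  0.2961] j [-0.83  0.44  1.52 -0.    1.19 -0.74] t 13.67 F [ 0.1  0.  -1. ] M [-0.01 -0.02  0.02] w 0.0419 gf 60.7
```

```bash
python3 - <<'E'
import pickle;from m import *
i=pickle.load(open("w6.pkl","rb"));C=cloud(i);p=np.array([.4617,-.4079,.2961])
g=cv2.cvtColor(i["frame"],cv2.COLOR_RGB2HSV)[...,2]
mk=((np.abs(C[...,2]-.310)<.0035)&(g>70)&(np.hypot(*(C[...,:2]-p[:2]).transpose(2,0,1))<.035)).astype(np.uint8)
c=max(cv2.findContours(mk,0,1)[0],key=cv2.contourArea);W=np.array([onz(i,*q[0],.3095)[:2] for q in c])
print(mk.sum(),cv2.boundingRect(c))
A=np.c_[2*W,np.ones(len(W))];s=np.linalg.lstsq(A,(W**2).sum(1),rcond=None)[0];print("fit",s[:2]-p[:2],"r",np.sqrt(s[2]+s[0]**2+s[1]**2),"minenc",cv2.minEnclosingCircle(W.astype(np.float32)))
v=i["frame"].copy();cv2.drawContours(v,[c],-1,(255,0,0),1);cv2.imwrite("pics/w6.png",v[...,::-1])
E
```

```text
8197 (270, 245, 105, 98)
fit [ 0.00075147 -0.0001411 ] r 0.021523017742675423 minenc ((0.4624924659729004, -0.40811628103256226), 0.022319382056593895)
```

View pics/w6.png

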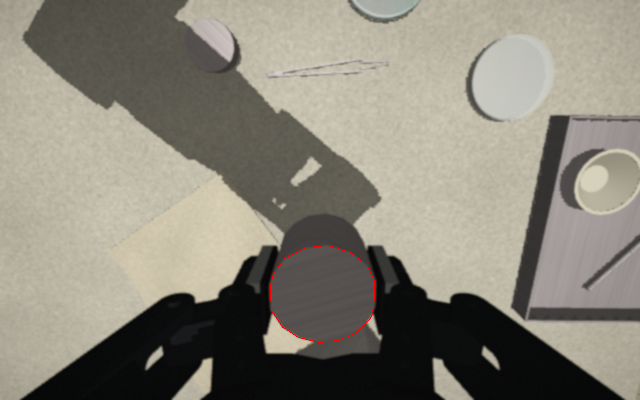

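The cap is square in the jaws, with its top centred at (322,293). Carrying it to above the neck.

```bash
python3 -m pendant '[{"travel":[0.8,0.2,0],"delta_rot":[0,0,0]},{"travel":[2,0.4,0],"delta_rot":[0,0,0]},{"travel":[3.3,0.7,0],"delta_rot":[0,0,0]},{"travel":[4.6,1,0],"delta_rot":[0,0,0]},{"travel":[5.9,1.3,0],"delta_rot":[0,0,0]},{"travel":[7.2,1.5,0],"delta_rot":[0,0,0]},{"travel":[8.5,1.8,0],"delta_rot":[0,0,0]},{"travel":[9.8,2.1,0],"delta_rot":[0,0,0]},{"travel":[11.1,2.4,0],"delta_rot":[0,0,0]},{"travel":[12.4,2.7,0],"delta_rot":[0,0,0]},{"travel":[13.7,2.9,0],"delta_rot":[0,0,0]},{"travel":[14.9,3.2,0],"delta_rot":[0,0,0]},{"travel":[15.9,3.4,0],"delta_rot":[0,0,0]},{"travel":[16.5,3.5,0.1],"delta_rot":[0,0,0]},{"travel":[16.75,3.57,0.2],"delta_rot":[0,0,0]},{"travel":[16.75,3.57,0.2],"delta_rot":[0,0,0]},{"travel":[16.75,3.57,0.2],"delta_rot":[0,0,0]},{"travel":[16.75,3.57,0.2],"delta_rot":[0,0,0]}]'>/dev/null; python3 - <<'E'
from workcell import *;import pickle,cv2
d={n:get_image(n) for n in("side","wrist","top")};pickle.dump(d,open("d7.pkl","wb"))
E
python3 g.py .612 .0834 .245 -5
```

```text
travel [ 0.051 -0.014  1.505] rot [ 0.001  0.001 -0.01 ] at [0.6123 0.0818 0.2901] j [ 0.03  0.44  1.52 -0.    1.17  0.11] t 15.32 F [0.6 0.1 0.5] M [-0.02  0.01  0.03] w 0.042 gf 60.7
```

```bash
python3 -m pendant '[{"travel":[0.05,-0.01,0.4],"delta_rot":[0,0,0]},{"travel":[0.05,-0.01,0.8],"delta_rot":[0,0,0]},{"travel":[0.05,-0.01,1.1],"delta_rot":[0,0,0]},{"travel":[0.05,-0.01,1.3],"delta_rot":[0,0,0]},{"travel":[0.05,-0.01,1.45],"delta_rot":[0,0,0]},{"travel":[0.05,-0.01,1.55],"delta_rot":[0,0,0]},{"travel":[0.05,-0.01,1.65],"delta_rot":[0,0,0]},{"travel":[0.05,-0.01,1.65],"delta_rot":[0,0,0]}]'; python3 g.py .612 .0834 .212 -5
```

```text
time_s: 15.98
position: [0.6122, 0.0845, 0.2402]
tool_rot: [0.737, 0.676, -0.0, -0.0]
contact_force: [-0.8, 0.7, -0.8]
width: 0.0422
gripper_force: 60.7
travel [-0.036 -0.002  0.939] rot [-0.003  0.002  0.004] at [0.6122 0.0845 0.2402] j [ 0.03  0.49  1.59 -0.    1.07  0.12] t 15.98 F [-0.8  0.7 -0.8] M [-0.03  0.04 -0.02] w 0.0422 gf 60.7
```

```bash
python3 -m pendant '[{"travel":[-0.03,0,0.15],"delta_rot":[0,0,0]},{"travel":[-0.03,0,0.3],"delta_rot":[0,0,0]},{"travel":[-0.03,0,0.45],"delta_rot":[0,0,0]},{"travel":[-0.03,0,0.6],"delta_rot":[0,0,0]},{"travel":[-0.03,0,0.75],"delta_rot":[0,0,0]},{"travel":[-0.03,0,0.85],"delta_rot":[0,0,0]},{"travel":[-0.03,0,0.85],"delta_rot":[0,0,0]},{"travel":[-0.03,0,0.85],"delta_rot":[0,0,0]}]'|grep -E "pos|cont"; for k in 1 2; do python3 -m pendant '[{"travel":[0,0,0.05],"delta_rot":[0,0,0]},{"travel":[0,0,0.05],"delta_rot":[0,0,0]},{"travel":[0,0,0.05],"delta_rot":[0,0,0]}]' | grep -E "position|contact"; done
```

```text
position: [0.6121, 0.0836, 0.2148]
contact_force: [-0.4, -0.3, 0.1]
position: [0.6121, 0.0836, 0.2136]
contact_force: [-1.0, -0.1, 0.7]
position: [0.6121, 0.0836, 0.2119]
contact_force: [0.6, -0.1, -0.2]
```

```bash
for k in 1 2; do python3 -m pendant '[{"travel":[0,0,0.04],"delta_rot":[0,0,0]},{"travel":[0,0,0.04],"delta_rot":[0,0,0]},{"travel":[0,0,0.04],"delta_rot":[0,0,0]}]' | grep -E "position|contact"; done
```

```text
position: [0.6121, 0.0836, 0.2107]
contact_force: [-0.1, -0.1, -0.1]
position: [0.6122, 0.0836, 0.2099]
contact_force: [-1.0, -0.0, 4.3]
```

Seated on the rim (TCP 0.210, as expected). Releasing and backing straight up.

```bash
python3 -m pendant '[{"travel":[0,0,0],"delta_rot":[0,0,0]},{"travel":[0,0,0],"delta_rot":[0,0,0]},{"travel":[0,0,0],"delta_rot":[0,0,0]},{"travel":[0,0,0],"delta_rot":[0,0,0]},{"travel":[0,0,0],"delta_rot":[0,0,0]},{"travel":[0,0,0],"delta_rot":[0,0,0]},{"travel":[0,0,0],"delta_rot":[0,0,0]},{"travel":[0,0,0],"delta_rot":[0,0,0]}]' 1; python3 -m pendant '[{"travel":[0,0,-0.3],"delta_rot":[0,0,0]},{"travel":[0,0,-0.8],"delta_rot":[0,0,0]},{"travel":[0,0,-1.6],"delta_rot":[0,0,0]},{"travel":[0,0,-2.6],"delta_rot":[0,0,0]},{"travel":[-1,0,-3.5],"delta_rot":[0,0,0]},{"travel":[-2,0,-4],"delta_rot":[0,0,0]},{"travel":[-2,0,-4],"delta_rot":[0,0,0]},{"travel":[-2,0,-4],"delta_rot":[0,0,0]}]'; python3 - <<'E'
from workcell import *;import pickle;from m import *
d={n:get_image(n) for n in("side","wrist","top")};pickle.dump(d,open("d8.pkl","wb"))
for n in d:
    for nm,xy in(("cap",(.6125,.0835)),("capB",(.62,.207))):
        try:
            mk,c,ce,med=blob(d[n],xy,.028,.216,.235);C=cloud(d[n])[cv2.erode(mk,np.ones((3,3)))>0]
            k=np.linalg.lstsq(np.c_[C[:,:2],np.ones(len(C))],C[:,2],rcond=None)[0]
            print(nm,n,mk.sum(),np.round(med,4),"slope deg",np.degrees(k[:2]).round(1))
        except Exception as e:print(nm,n,e)
cv2.imwrite("pics/f.png",np.hstack([cv2.resize(d["side"]["frame"][90:330,220:420],(400,480)),cv2.resize(d["wrist"]["frame"][:,120:520],(400,480))])[...,::-1])
E
```

```text
time_s: 18.32
position: [0.6121, 0.0836, 0.2096]
tool_rot: [0.737, 0.676, -0.0, 0.0]
contact_force: [-0.7, -0.3, 0.0]
width: 0.0855
gripper_force: 0.0
time_s: 18.98
position: [0.6069, 0.0228, 0.3311]
tool_rot: [0.738, 0.675, 0.001, 0.001]
contact_force: [0.2, 0.6, -0.7]
width: 0.0851
gripper_force: 0.0
cap side 194 [0.6103 0.0806 0.2219] slope deg [ 1.3 -0.6]
capB side 153 [0.6185 0.203  0.2219] slope deg [-0.3 -2.6]
cap wrist 3080 [0.613  0.0845 0.2228] slope deg [-0.  0.]
capB wrist attempt to get argmax of an empty sequence
cap top attempt to get argmax of an empty sequence
capB top 171 [0.6206 0.2075 0.2231] slope deg [-1.9 -1. ]
```

View pics/f.png

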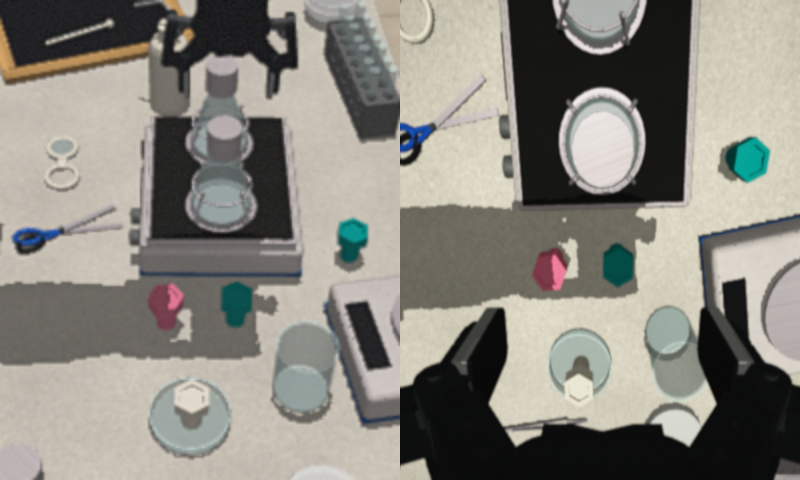

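The final view shows the cap level on the neck with its top at z = 0.223, square (slope 0°), at side crop (224,135). The stopper stands in the dish at (190,400), the other things haven't moved, and the arm is clear. Handing in.

```bash
python3 -c "
from workcell import *
print(sign_off())"
```

```text
the job is handed in; nothing more can be done
None
```

I twisted the stopper free, lifted it out and stood it upright in the open dish; the cap sits square and fully down on the flask's neck, and the job is handed in at about 19 s of the 64 s allowed.

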